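# Open the child-locked display cabinet

## Robot

A 6-joint arm with a two-finger parallel gripper is mounted at the origin on a cart in front of the work surface, level with it; the furniture and walls round the work are solid. World frame = base frame: x ahead of the robot, y to its left, z up, the work surface at z = 0. Lengths are in m, angles in rad, forces in N, time in s.
With the tool pointing down it reaches from about 0.35 to 0.775 m from the base axis. Payload 5.5 kg.
Tool frame: the origin (TCP) lies on the centre line of the jaws, within the pads' length; the fingertips stand 19 mm ahead of it and the grasp point (between the pads) is the TCP (env.finger_overhang is the distance from the TCP to the fingertips, in m); z points along the fingers, y is the direction in which the jaws open and shut (so a half turn about z gives the same grasp; the last joint's range is limited). The gripper opens to 85 mm and grips with 20 to 120 N. Pads are 22 mm wide; open, the fingers measure 114 mm over their backs; the gripper's body (76 mm by 85 mm) begins 54 mm behind the grasp point. The pads swing forward as they close: fully open they stand 13 mm farther back than shut.
Start: joints at [-1.387, 0.313, 0.046, 1.304, 0, 1.431], TCP at [0.183, -0.545, 0.25] pointing down, gripper open.
Joint ranges: [-2.76, 2.76], [-0.86, 1.69], [-1.03, 1.26], [-2.2, 2.34], [-1.47, 1.5], [-3.14, 3.14]. Speed limits (rad/s): [2.57, 2.57, 3.14, 3.14, 3.14, 3.14].

## Interface

Orientations are given as a unit quaternion [w, x, y, z].
In Python, from workcell import get_state, imaging, env, spotter gives the robot as it stands.
- The arm moves only by the tool play_rows, never from a script. Its argument "moves" is a list of rows, each an object with "claw": the finger opening in cm, from 0 to 8.54; "delta_pos": the shift along the tool's x, y, z in cm, a list of three; "twist": the turn about the tool's z in degrees. A call has 1 to 12 rows; each row is the pose to reach, as a shift and turn from the pose commanded when the call began, along the tool's axes at that moment; what a row does not reach only later rows make up. A row lasts 1/8 s, in which the tool goes at most 62.5 mm and 10.7 degrees, less where a joint would pass 70% of its speed; a pose out of reach is approached as far as the arm can. A call with a gripper value outside its range is refused whole. The fingers move at their own pace and stop on an object; "force" is the grip in N (left out, the last holds). Time passes only in rows, so rows that repeat a pose let the fingers close. It gives the time, the measured TCP pose, the force and the opening at its end, in the units of the state.
- get_state(): the state, without advancing time (a new reading comes with each control period).
- imaging.read_camera(name): name is "side" or "top"; returns the picture (420x560x3 uint8, red, green, blue); there is no depth.
- imaging.camera_info(name): a dict with "fx", "fy", "cx", "cy" (pixels), "world_to_cam" (4x4, takes a point from world to camera coordinates). Camera axes: x right, y down, z forward; pixel columns grow to the right and rows downward; lengths in m; the calibration is good to about 2 mm. A picture is of the moment at which its call begins. camera_info takes no time and is no camera call.
- env.hand_in(): hands the job in, once; it reports no verdict.
Trained networks look in the newest picture that a camera, given by its name, has taken for a name from the list of things; names that differ only in an ending like _2 or _b are one class to them, and where a whole thing is asked for, a point or a joint stands for the part that bears it (a point fixed in the world has none). Each returns a list of dicts, best first, with "conf" (0 to 1); they miss things now and then, are a little off and sometimes report something else, mostly with a low value. They report only what shows in the picture. A call takes as long as a camera call.
- spotter.spot_in(camera, query): "extent" ([left, top, right, bottom] in pixels, round what is visible of it).
The state is a dict: "clock": time; "joint_pos": joint angles; "qvel": joint speeds; "tau": joint torques, N m; "tcp_pos": TCP position; "orientation": TCP orientation; "wrist_force": force on the tool from outside, world axes, zero at the start; "ft_torque": the same for the moment, N m; "finger_gap": finger opening in m.
Only numpy, scipy, OpenCV 4.12 (cv2) and the standard library are available. Lean on these libraries where they do the work, as an engineer would, in place of code of your own. Each camera call takes 0.05 s, during which the arm holds its last target. There are 200 camera calls.

## Task

Open up the small glazed cabinet on the counter for the day: swing both its doors wide open, about square to its front, and leave them standing so. The right door comes first - it overlaps the left one, and a child-safety latch inside it lets it open only a few centimetres until you reach over the door's top edge into that gap and press the sprung hook down while the door is drawn on. Do not move or upset the goods in the cabinet or the rubber stamp beside it.

Things in the scene. Friction and masses are not known exactly. Their poses are not given: they have to be found in the camera images.
- cabinet: Fixed counter display cabinet of pale wood, 400 wide, 150 deep, 250 high; glazed double doors; blank slate header board above them. Origin: middle of the carcass's front plane at counter level; x points into the cabinet (away from the robot), y to its left door, z up. A 6 thick strip on the right door's free edge overlaps the left door's face by 9, so the left door opens only after the right one.
- right_door (a joint): Hinge of the right door (-y side), rad: 0 shut, grows as it swings out towards the robot, up to 1.9. Light friction: it stays where it is left. The latch inside stops it at 0.3 to 0.5 rad (the nearer the latch sits to the hinge, the larger the angle); the gap at the latch is then about 50 wide.
- left_door (a joint): Hinge of the left door (+y side), rad: 0 shut, grows as it swings out towards the robot, up to 1.9. Light friction; no latch of its own.
- right_hinge (a point): On the right door's upright hinge axis, at the height of the doors' top edge (247 above the counter); in the cabinet's frame x = -9, y = -198. Each door is a leaf 16 thick (8 either side of its hinge axis) and 197 wide, its lower edge 24 above the counter. The carcass front lies 9 behind the axis.
- left_hinge (a point): The same point on the left door's hinge axis: x = -9, y = +198 in the cabinet's frame.
- latch_stretch (a point): Point on the right door's top edge, at its back face, 138 from the hinge axis; moves with the door. Somewhere within 35 either side of it along the door, not measured, the latch is stuck on the door's back: a white plastic housing 40 wide, 12 thick, with a hook strap 12 wide that stands square off the door, its flat upper side 15 below the door's top edge. Feel for it or look in from above.
- catch_rail (a point): Middle of the lower back edge of the carcass's top front rail (rail: x = 0 to 16, z = 234 to 250, full width). The hook catches behind it: its catching face is 74 behind the door's back. The hook moves straight down on a spring (4 N at first, 8 N at its full travel, 14); 8 or more down it passes under the rail. Hold it down until the door has been drawn on by 15 at the latch; then it cannot catch again.
- header (a point): Middle of the header board's lower front edge, on the cornice board. Header: 372 wide, 78 high, 14 thick, upright, its face 8 before the carcass front; cornice 12 thick, its front 12 before the carcass front. A tool pointing straight down into the gap strikes them below the wrist, so lean it back towards the robot by 20 to 45 degrees.
- right_knob (a point): Centre of the right door's brass ball knob, 28 in diameter, 32 in front of the door's face, 149 from the hinge axis, 205 above the counter, on a neck 12 thick. It moves with the door.
- left_knob (a point): Centre of the left door's brass ball knob, the same, mirrored.
- candle_a: Tin candle, 66 across, 28 high, loose on the cabinet's shelf behind the left door. Origin: middle of its underside.
- candle_b: Tin candle, 66 across, 30 high, loose on the cabinet's shelf behind the right door. Origin: middle of its underside.
- jar: Small lidded jar, 48 x 52, 80 high, loose on the cabinet's floor near its middle. Origin: middle of its underside.
- stamp: Rubber stamp with a wooden handle, 35 x 50, 74 high, standing loose on the counter to the right of the cabinet. Origin: middle of its underside.

How it is judged:
By the outcome, as a careful person would: the job done as asked, in the order asked, and still so for the second after the job is handed in, with the robot touching nothing.
It also fails if it takes over 70 s, if anything falls off the work surface, if the arm or the gripper's body presses on something with over 40 N, if the wrist force passes 120 N, or if a joint passes its speed limit or range.

## Working session

There is one attempt and no reset: what is moved stays moved. The work goes in short steps, Python scripts to look and compute and a tool call to move; the robot and the scene stay as the last step left them, time stands still between calls to the robot, and variables do not carry over. Pictures are saved under pics/ and viewed, about 8 in all and at most 12, crops included, and the job is handed in when it is done.

Besides the shell and the picture viewer there is one more tool, called after "Call:" as name(argument=value, ...) on one line, values as JSON. play_rows: Moves the arm, as the interface text tells. Its arguments: {"type":"object","properties":{"moves":{"type":"array"},"force":{"type":"number"}},"required":["moves"]}

```bash
mkdir -p pics; ls
python3 - <<'E'
from workcell import get_state, imaging, env, spotter
import cv2,numpy as np
print(get_state())
for n in("side","top"):
    im=imaging.read_camera(n); cv2.imwrite(f"pics/{n}0.png",im[:,:,::-1])
    print(n,imaging.camera_info(n))
    for q in("cabinet","right_knob","left_knob","stamp","header","latch_stretch"):
        print(q,spotter.spot_in(n,q)[:2])
E
```

```text
pics
{'clock': 0.0, 'joint_pos': array([-1.38658108e+00,  3.14035248e-01,  4.49905772e-02,  1.30359108e+00,
       -9.13576288e-06,  1.43116758e+00]), 'qvel': array([-0.00110775, -0.00068433, -0.00065145, -0.00163101, -0.00138754,
       -0.00135662]), 'tau': array([-1.02191258e-03, -4.80624497e+01,  2.98534459e+01,  1.90985244e-02,
       -1.05607130e-04,  1.07972204e-05]), 'tcp_pos': array([ 0.18285883, -0.54465631,  0.24939375]), 'orientation': array([-9.19379954e-04,  9.86918833e-01,  1.61215294e-01, -2.50683774e-05]), 'wrist_force': array([-0.76934997,  0.04160566,  0.16852742]), 'ft_torque': array([-0.00132927, -0.00432984,  0.00311018]), 'finger_gap': 0.0854395892379719}
side {'fx': 488.86819151354206, 'fy': 488.86819151354206, 'cx': 284.18536403139257, 'cy': 207.68446469544995, 'world_to_cam': array([[ 0.2390489 , -0.9709668 , -0.00889388, -0.30814702],
       [-0.82640653, -0.19863255, -0.52687509,  0.61225194],
       [ 0.50981161,  0.13329888, -0.84989619,  0.9378079 ],
       [ 0.        ,  0.        ,  0.        ,  1.        ]])}
cabinet [{'extent': [137.5, 107.2, 341.2,
[... 480 characters left out ...]
114038745624, 'cy': 216.545614254472, 'world_to_cam': array([[-0.307647  , -0.95131236, -0.01892418,  0.05255583],
       [-0.73840517,  0.25124347, -0.62580709,  0.65116235],
       [ 0.6000926 , -0.17855397, -0.77974826,  0.92076684],
       [ 0.        ,  0.        ,  0.        ,  1.        ]])}
cabinet [{'extent': [138.6, 156.4, 306.2, 290.0], 'conf': 0.75}, {'extent': [148.8, 222.7, 234.2, 288.9], 'conf': 0.3}]
right_knob []
left_knob [{'extent': [149.3, 221.6, 234.8, 290.7], 'conf': 0.72}]
stamp []
header [{'extent': [138.6, 160.9, 305.2, 289.7], 'conf': 0.71}]
latch_stretch [{'extent': [226.9, 209.9, 293.6, 277.2], 'conf': 0.87}, {'extent': [145.9, 221.1, 234.8, 286.1], 'conf': 0.75}]
```

Run:
```python
import cv2,numpy as np
a=cv2.imread("pics/side0.png")[90:330,120:440];b=cv2.imread("pics/top0.png")[140:320,120:360]
cv2.imwrite("pics/s1.png",cv2.resize(a,None,fx=2.5,fy=2.5,interpolation=cv2.INTER_CUBIC))
cv2.imwrite("pics/t1.png",cv2.resize(b,None,fx=3.3,fy=3.3,interpolation=cv2.INTER_CUBIC))
```

```text
(no output)
```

View pics/s1.png

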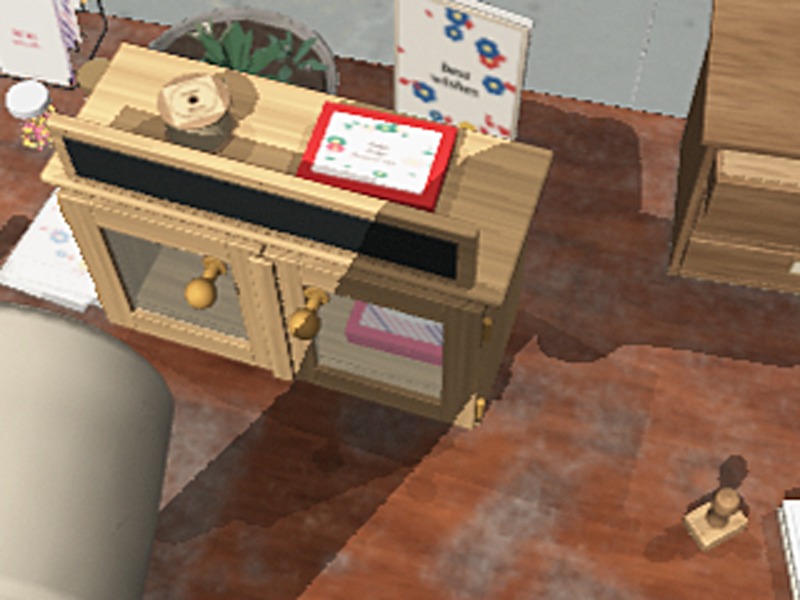

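View pics/t1.png

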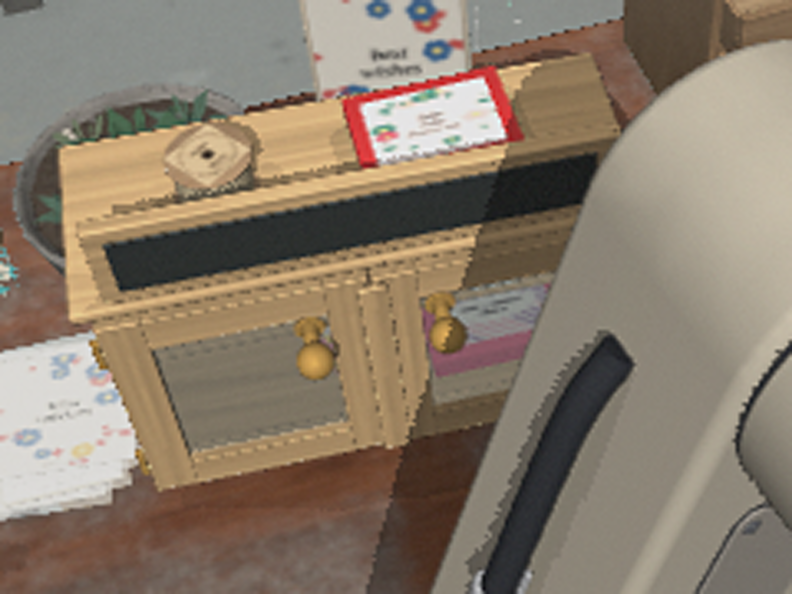

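```bash
cat > h.py <<'E'
import numpy as np
from scipy.optimize import least_squares
from workcell import imaging
def proj(n,P):
    c=imaging.camera_info(n);T=c["world_to_cam"];q=np.asarray(P)@T[:3,:3].T+T[:3,3]
    return np.stack([c["fx"]*q[...,0]/q[...,2]+c["cx"],c["fy"]*q[...,1]/q[...,2]+c["cy"]],-1)
def cab(p,P):
    c,s=np.cos(p[2]),np.sin(p[2]);P=np.asarray(P,float)
    return np.stack([p[0]+c*P[...,0]-s*P[...,1],p[1]+s*P[...,0]+c*P[...,1],P[...,2]],-1)
E
python3 - <<'E'
from h import *
S=[((201,292),(-.049,.049,.205)),((305,323),(-.049,-.049,.205)),((478,235),(-.008,-.186,.34)),((52,118),(-.008,.186,.34)),((104,322),(-.017,.197,.024)),((462,427),(-.017,-.197,.024))]
T=[((315,362),(-.049,.049,.205)),((448,335),(-.049,-.049,.205)),((162,490),(-.017,.197,.024)),((78,228),(-.008,.186,.34))]
def f(p):
    r=[]
    for n,L,k,o in(("side",S,2.5,(120,90)),("top",T,3.3,(120,140))):
        uv=np.array([(np.array(a)+.5)/k-.5+o for a,_ in L]); r.append(proj(n,cab(p,[b for _,b in L]))-uv)
    return np.vstack(r).ravel()
s=least_squares(f,[.6,0,0],loss='soft_l1');print(s.x,np.degrees(s.x[2]));print(f(s.x).reshape(-1,2).round(1))
for P in[(-.049,.049,.205),(-.049,-.049,.205),(-.009,.198,.247),(-.009,-.198,.247)]:print(cab(s.x,P).round(4))
# stamp
c=imaging.camera_info("side");M=c["world_to_cam"];u=(717+.5)/2.5+119.5,(535+.5)/2.5+89.5
d=M[:3,:3].T@[(u[0]-c["cx"])/c["fx"],(u[1]-c["cy"])/c["fy"],1];o=-M[:3,:3].T@M[:3,3];print("stamp",o-d*o[2]/d[2])
E
```

```text
[ 0.6544978  -0.03239824 -0.08608205] -4.93213841158787
[[ 0.5 -0.6]
 [ 0.3 -0.8]
 [-0.6  0.7]
 [-2.9  0.4]
 [ 2.9 -0.9]
 [ 4.3  0.7]
 [ 0.2 -0.5]
 [-0.1 -0.2]
 [-0.6  0.2]
 [-0.4  2.2]]
[0.6099 0.0206 0.205 ]
[ 0.6015 -0.077   0.205 ]
[0.6626 0.1656 0.247 ]
[ 0.6285 -0.2289  0.247 ]
stamp [ 0.57758037 -0.47633246  0.        ]
```

```bash
cat >> h.py <<'E'
from workcell import get_state
from scipy.spatial.transform import Rotation as R
POSE=np.array([.6545,-.0324,-.0861])
def deltas(W,yaws=None,cabframe=True,cmd=None):
    """W: waypoints (cab frame, m); yaws: tool-x heading in cab frame, deg. prints delta_pos cm, twist deg"""
    s=get_state();w,x,y,z=s["orientation"];r=R.from_quat([x,y,z,w]).as_matrix()
    h0=np.degrees(np.arctan2(r[1,0],r[0,0]))
    p0=s["tcp_pos"] if cmd is None else cab(POSE,cmd)
    for i,P in enumerate(W):
        P=cab(POSE,P) if cabframe else np.array(P)
        tw=0 if yaws is None else -((yaws[i]+np.degrees(POSE[2])-h0+180)%360-180)
        print((r.T@(P-p0)*100).round(2).tolist(),round(tw,1),P.round(3))
def where():
    s=get_state();p=s["tcp_pos"];d=p[:2]-POSE[:2];c,sn=np.cos(POSE[2]),np.sin(POSE[2])
    w,x,y,z=s["orientation"];r=R.from_quat([x,y,z,w]).as_matrix()
    print("t",round(s["clock"],2),"cab",[round(float(v),4) for v in(c*d[0]+sn*d[1],-sn*d[0]+c*d[1],p[2])],"yaw",np.degrees(np.arctan2(r[1,0],r[0,0])-POSE[2]).round(1),"tilt",r[:,2].round(3),"F",s["wrist_force"].round(1),"gap",round(s["finger_gap"],4),"q",s["joint_pos"].round(2))
E
python3 -c "
from h import *
where();deltas([(-.12,-.08,.32),(-.055,-.049,.32),(-.055,-.049,.208)],[0,0,0])"
```

```text
t 0.7 cab [-0.4257, -0.5514, 0.2504] yaw 23.5 tilt [ 0. -0. -1.] F [0.6 0.2 0.4] gap 0.0855 q [-1.39  0.31  0.05  1.3   0.    1.43]
[46.82, -31.05, -6.97] 23.5 [ 0.528 -0.102  0.32 ]
[54.02, -31.3, -6.97] 23.5 [ 0.595 -0.076  0.32 ]
[54.02, -31.31, 4.23] 23.5 [ 0.595 -0.076  0.208]
```

Call:
play_rows(moves=[{"claw": 8.5, "delta_pos": [3, -2, -3], "twist": 0}, {"claw": 8.5, "delta_pos": [8, -5.5, -7], "twist": 3}, {"claw": 8, "delta_pos": [13, -8.5, -7], "twist": 6}, {"claw": 7, "delta_pos": [18, -12, -7], "twist": 10}, {"claw": 6, "delta_pos": [23, -15.5, -7], "twist": 14}, {"claw": 5, "delta_pos": [28, -19, -7], "twist": 18}, {"claw": 5, "delta_pos": [33, -22.5, -7], "twist": 21}, {"claw": 5, "delta_pos": [38, -26, -7], "twist": 23.5}, {"claw": 5, "delta_pos": [43, -29, -7], "twist": 23.5}, {"claw": 5, "delta_pos": [48, -31, -7], "twist": 23.5}, {"claw": 5, "delta_pos": [52, -31.3, -7], "twist": 23.5}, {"claw": 5, "delta_pos": [54, -31.3, -7], "twist": 23.5}])

```text
clock: 2.2
tcp_pos: [0.5969, -0.075, 0.3198]
orientation: [-0.0, 0.999, -0.042, 0.0]
wrist_force: [0.2, -0.5, -0.4]
finger_gap: 0.0498
```

```bash
python3 -c "
from h import *
import cv2
where();deltas([(-.055,-.049,.208)],[0])
a=imaging.read_camera('side')[90:330,120:440,::-1];b=imaging.read_camera('top')[120:330,120:400,::-1]
cv2.imwrite('pics/s2.png',cv2.resize(a,(400,300)));cv2.imwrite('pics/m2.png',np.hstack([cv2.resize(a,(400,300)),cv2.resize(b,(400,300))]))"
```

```text
t 2.2 cab [-0.0537, -0.0474, 0.3198] yaw 0.1 tilt [ 0.  0. -1.] F [ 0.2 -0.5 -0.4] gap 0.0498 q [-0.26  0.36  0.28  1.49  0.    2.97]
[-0.13, 0.16, 11.18] 0.1 [ 0.595 -0.076  0.208]
```

View pics/m2.png

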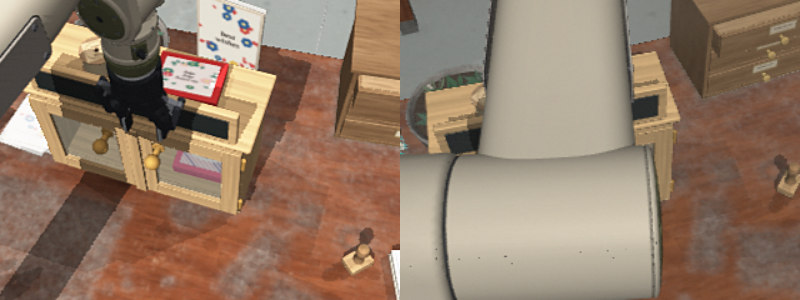

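Call:
play_rows(moves=[{"claw": 5, "delta_pos": [-0.2, 0.15, 4], "twist": 0}, {"claw": 5, "delta_pos": [-0.2, 0.15, 8], "twist": 0}, {"claw": 5, "delta_pos": [-0.2, 0.15, 11], "twist": 0}, {"claw": 5, "delta_pos": [-0.2, 0.15, 11], "twist": 0}, {"claw": 2.5, "delta_pos": [-0.2, 0.15, 11], "twist": 0}, {"claw": 2, "delta_pos": [-0.2, 0.15, 11], "twist": 0}, {"claw": 2, "delta_pos": [-0.2, 0.15, 11], "twist": 0}], force=40)

```text
clock: 3.18
tcp_pos: [0.5936, -0.0766, 0.2125]
orientation: [-0.001, 0.999, -0.043, 0.001]
wrist_force: [-1.4, 4.8, 2.0]
finger_gap: 0.0254
```

```bash
python3 -c "
from h import *
where()
g=np.array([-.055+.009,-.049+.198]) # tool rel hinge shut
W=[];Y=[]
for t in (.06,.12,.18,.24,.3,.34,.38,.42,.46):
    c,s=np.cos(t),np.sin(t);W.append((-.009+c*g[0]-s*g[1],-.198+s*g[0]+c*g[1],.21));Y.append(np.degrees(t))
deltas(W,Y)"
```

```text
t 3.17 cab [-0.0568, -0.0493, 0.2125] yaw 0.1 tilt [ 0.003  0.002 -1.   ] F [-1.4  4.8  2. ] gap 0.0254 q [-0.26  0.37  0.03  1.23  0.    2.96]
[-0.7, 0.27, 0.24] -3.4 [ 0.586 -0.079  0.21 ]
[-1.57, 0.63, 0.24] -6.8 [ 0.577 -0.082  0.21 ]
[-2.41, 1.03, 0.24] -10.3 [ 0.569 -0.085  0.21 ]
[-3.23, 1.49, 0.24] -13.7 [ 0.56  -0.089  0.21 ]
[-4.02, 1.99, 0.23] -17.1 [ 0.552 -0.093  0.21 ]
[-4.52, 2.35, 0.23] -19.4 [ 0.547 -0.096  0.21 ]
[-5.02, 2.74, 0.23] -21.7 [ 0.541 -0.1    0.21 ]
[-5.5, 3.14, 0.23] -24.0 [ 0.536 -0.103  0.21 ]
[-5.96, 3.56, 0.22] -26.3 [ 0.531 -0.107  0.21 ]
```

Call:
play_rows(moves=[{"claw": 2, "delta_pos": [-0.5, 0.2, 0], "twist": -3}, {"claw": 2, "delta_pos": [-1.2, 0.5, 0], "twist": -6}, {"claw": 2, "delta_pos": [-2.0, 0.85, 0], "twist": -9}, {"claw": 2, "delta_pos": [-2.8, 1.3, 0], "twist": -12}, {"claw": 2, "delta_pos": [-3.4, 1.65, 0], "twist": -15}, {"claw": 2, "delta_pos": [-3.9, 1.95, 0], "twist": -17}, {"claw": 2, "delta_pos": [-3.9, 1.95, 0], "twist": -17}])

```text
clock: 4.05
tcp_pos: [0.5519, -0.0929, 0.2125]
orientation: [-0.001, 0.994, 0.105, 0.001]
wrist_force: [-3.5, 4.9, 3.1]
finger_gap: 0.0257
```

```bash
python3 -c "
from h import *
where()"
```

```text
t 4.05 cab [-0.097, -0.0691, 0.2125] yaw 17.0 tilt [ 0.001  0.002 -1.   ] F [-3.5  4.9  3.1] gap 0.0257 q [-0.31  0.3  -0.07  1.2   0.    2.62]
```

Call:
play_rows(moves=[{"claw": 2, "delta_pos": [-0.3, 0.1, 0], "twist": -1}, {"claw": 2, "delta_pos": [-0.6, 0.2, 0], "twist": -2.3}, {"claw": 2, "delta_pos": [-0.6, 0.2, 0], "twist": -2.3}])

```text
clock: 4.42
tcp_pos: [0.5466, -0.0961, 0.2124]
orientation: [-0.001, 0.992, 0.125, 0.001]
wrist_force: [-3.5, 5.2, 3.5]
finger_gap: 0.0256
```

```bash
python3 -c "
from h import *
where()"
```

```text
t 4.42 cab [-0.1021, -0.0727, 0.2124] yaw 19.3 tilt [ 0.001  0.002 -1.   ] F [-3.5  5.2  3.5] gap 0.0256 q [-0.32  0.29 -0.08  1.2   0.    2.57]
```

Call:
play_rows(moves=[{"claw": 2, "delta_pos": [-0.3, 0.1, 0], "twist": -1}, {"claw": 2, "delta_pos": [-0.6, 0.2, 0], "twist": -2.3}, {"claw": 2, "delta_pos": [-0.6, 0.2, 0], "twist": -2.3}])

```text
clock: 4.8
tcp_pos: [0.5413, -0.0995, 0.2124]
orientation: [-0.001, 0.989, 0.145, 0.001]
wrist_force: [-4.1, 4.7, 3.6]
finger_gap: 0.0255
```

```bash
python3 -c "
from h import *
where()"
```

```text
t 4.8 cab [-0.107, -0.0766, 0.2124] yaw 21.6 tilt [ 0.001  0.002 -1.   ] F [-4.1  4.7  3.6] gap 0.0255 q [-0.33  0.28 -0.09  1.2   0.    2.52]
```

Call:
play_rows(moves=[{"claw": 2, "delta_pos": [-0.3, 0.1, 0], "twist": -1}, {"claw": 2, "delta_pos": [-0.6, 0.2, 0], "twist": -2.3}, {"claw": 2, "delta_pos": [-0.6, 0.2, 0], "twist": -2.3}])

```text
clock: 5.18
tcp_pos: [0.536, -0.1032, 0.2124]
orientation: [-0.001, 0.986, 0.165, 0.0]
wrist_force: [-4.7, 4.6, 2.2]
finger_gap: 0.0255
```

```bash
python3 -c "
from h import *
where()"
```

```text
t 5.17 cab [-0.1119, -0.0807, 0.2124] yaw 23.9 tilt [ 0.001  0.002 -1.   ] F [-4.7  4.6  2.2] gap 0.0255 q [-0.34  0.27 -0.11  1.19  0.    2.47]
```

Call:
play_rows(moves=[{"claw": 2, "delta_pos": [-0.3, 0.1, 0], "twist": -1}, {"claw": 2, "delta_pos": [-0.5, 0.2, 0], "twist": -2}, {"claw": 2, "delta_pos": [-0.5, 0.2, 0], "twist": -2}])

```text
clock: 5.55
tcp_pos: [0.5317, -0.1065, 0.2124]
orientation: [-0.001, 0.983, 0.182, 0.0]
wrist_force: [-4.4, 4.6, 4.7]
finger_gap: 0.026
```

```bash
python3 -c "
from h import *
where()"
```

```text
t 5.55 cab [-0.1159, -0.0844, 0.2124] yaw 25.9 tilt [ 0.     0.002 -1.   ] F [-4.4  4.6  4.7] gap 0.026 q [-0.35  0.26 -0.11  1.19  0.    2.43]
```

Call:
play_rows(moves=[{"claw": 2, "delta_pos": [-0.3, 0.1, 0], "twist": -1}, {"claw": 2, "delta_pos": [-0.5, 0.2, 0], "twist": -2}, {"claw": 2, "delta_pos": [-0.5, 0.2, 0], "twist": -2}])

```text
clock: 5.92
tcp_pos: [0.5292, -0.1088, 0.2124]
orientation: [-0.002, 0.98, 0.2, 0.002]
wrist_force: [0.5, 10.6, 1.7]
finger_gap: 0.0255
```

```bash
python3 -c "
from h import *
import cv2
where()
a=imaging.read_camera('side')[150:310,150:390,::-1];b=imaging.read_camera('top')[120:330,120:400,::-1]
cv2.imwrite('pics/m3.png',cv2.resize(a,(800,533),interpolation=cv2.INTER_CUBIC))"
```

```text
t 5.92 cab [-0.1182, -0.0869, 0.2124] yaw 28.0 tilt [ 0.003  0.005 -1.   ] F [ 0.5 10.6  1.7] gap 0.0255 q [-0.35  0.26 -0.12  1.19  0.01  2.39]
```

View pics/m3.png

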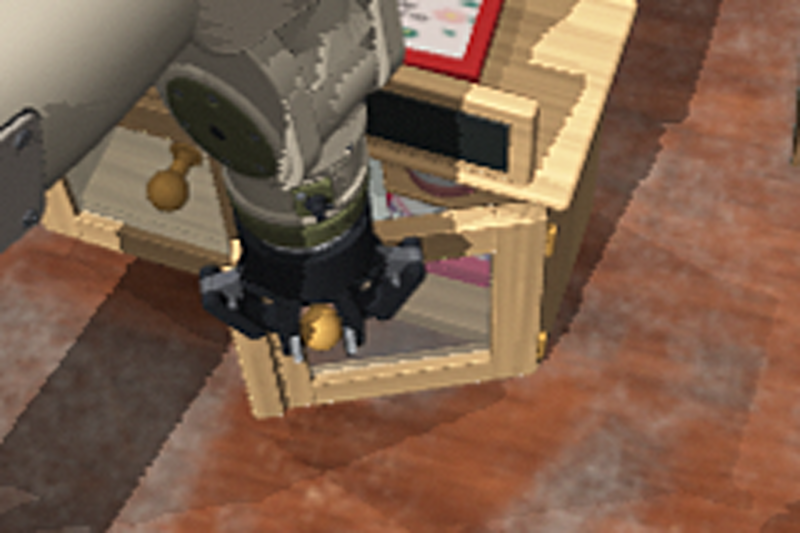

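Run:
```python
from h import *
s=get_state();w,x,y,z=s["orientation"];r=R.from_quat([x,y,z,w]).as_matrix();p=s["tcp_pos"]
print(r[:,1])
for U in[(203,270),(203,300),(423,245),(423,270),(297,362),(352,354)]:
    uv=np.array(U)/3.3333+150
    f=lambda a:proj("side",p+a[0]*r[:,1]-a[1]*r[:,2])-uv
    print(U,least_squares(f,[0,0.03]).x.round(4))
```

```text
[ 0.39116216 -0.92031545 -0.00341214]
(203, 270) [-0.0616  0.0933]
(203, 300) [-0.0663  0.0582]
(423, 245) [0.0651 0.086 ]
(423, 270) [0.0645 0.0561]
(297, 362) [-0.0191 -0.0417]
(352, 354) [ 0.0165 -0.0419]
```

Call:
play_rows(moves=[{"claw": 2, "delta_pos": [0.25, -0.1, 0], "twist": 0}, {"claw": 5, "delta_pos": [0.25, -0.1, 0], "twist": 0}, {"claw": 5, "delta_pos": [0.25, -0.1, 0], "twist": 0}, {"claw": 5.5, "delta_pos": [0.1, -0.1, -4], "twist": 0}, {"claw": 8.5, "delta_pos": [-1, -0.5, -9], "twist": -10}, {"claw": 8.5, "delta_pos": [-4, -2, -13], "twist": -20}, {"claw": 8.5, "delta_pos": [-7, -4, -13], "twist": -30}, {"claw": 8.5, "delta_pos": [-9, -5, -13], "twist": -40}, {"claw": 8.5, "delta_pos": [-9, -5, -13], "twist": -50}, {"claw": 8.5, "delta_pos": [-9, -5, -13], "twist": -60}, {"claw": 8.5, "delta_pos": [-9, -5, -13], "twist": -70}, {"claw": 8.5, "delta_pos": [-9, -5, -13], "twist": -80}])

```text
clock: 7.52
tcp_pos: [0.4265, -0.101, 0.341]
orientation: [0.001, 0.621, 0.784, 0.0]
wrist_force: [0.2, -0.6, -0.1]
finger_gap: 0.0848
```

Call:
play_rows(moves=[{"claw": 8.5, "delta_pos": [0, 0, 0], "twist": -9}, {"claw": 8.5, "delta_pos": [0, 0, 0], "twist": -9}])

```text
clock: 7.78
tcp_pos: [0.4265, -0.1009, 0.3408]
orientation: [0.001, 0.56, 0.828, -0.0]
wrist_force: [0.5, 0.1, 1.1]
finger_gap: 0.0851
```

```bash
python3 -c "
from h import *
import cv2
where()
a=imaging.read_camera('side')[130:310,130:370,::-1];b=imaging.read_camera('top')[:,:,::-1]
cv2.imwrite('pics/t4.png',b)
cv2.imwrite('pics/m4.png',cv2.resize(a,(800,600),interpolation=cv2.INTER_CUBIC))"
```

```text
t 7.78 cab [-0.2213, -0.0878, 0.3408] yaw 116.8 tilt [ 0.001 -0.001 -1.   ] F [0.5 0.1 1.1] gap 0.0851 q [-0.42  0.03 -0.07  1.46 -0.    0.77]
```

View pics/m4.png

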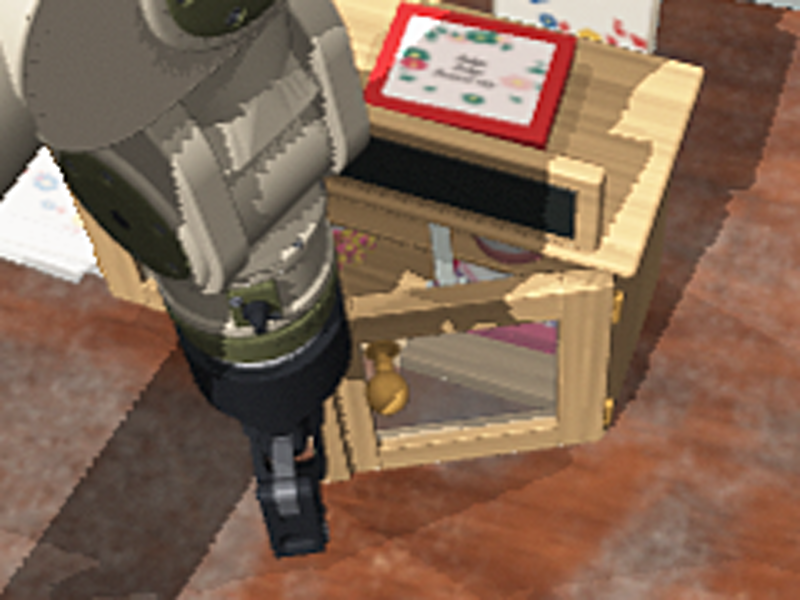

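```bash
cat >> h.py <<'E'
def ray(n,uv,z):
    c=imaging.camera_info(n);M=c["world_to_cam"]
    d=M[:3,:3].T@[(uv[0]-c["cx"])/c["fx"],(uv[1]-c["cy"])/c["fy"],1];o=-M[:3,:3].T@M[:3,3];return o+d*(z-o[2])/d[2]
def tocab(p):
    c,s=np.cos(POSE[2]),np.sin(POSE[2]);d=np.asarray(p[:2])-POSE[:2];return np.array([c*d[0]+s*d[1],-s*d[0]+c*d[1]])
E
python3 - <<'E'
from h import *
for U,z in[((440,228),.232),((450,282),.232),((352,307),.247),((612,285),.247),((360,325),.247)]:
    q=tocab(ray("side",np.array(U)/3.3333+130,z));t=.466
    rel=q-[-.009,-.198];print(U,q.round(4),"r",(rel@[-np.sin(t),np.cos(t)]).round(4),"s",(rel@[np.cos(t),np.sin(t)]-.008).round(4))
c=imaging.camera_info("side")["world_to_cam"];print(-c[:3,:3].T@c[:3,3])
s=get_state();w,x,y,z=s["orientation"];r=R.from_quat([x,y,z,w]).as_matrix();p=s["tcp_pos"]
for a,b,h in[(0,-.057,-.02),(0,-.07,.03),(0,-.07,.06),(0,-.09,.06),(0,-.0425,.054)]:
    print((a,b,h),((proj("side",p+a*r[:,0]+b*r[:,1]-h*r[:,2])-130)*3.333).round())
E
```

```text
(440, 228) [-0.0036 -0.0799] r 0.1031 s 0.0499
(450, 282) [-0.0399 -0.0999] r 0.1015 s 0.0085
(352, 307) [-0.0843 -0.0523] r 0.164 s -0.0098
(612, 285) [-0.0183 -0.1999] r 0.0025 s -0.0172
(360, 325) [-0.0946 -0.0617] r 0.1602 s -0.0232
[ 0.10152585 -0.3025961   1.11687904]
(0, -0.057, -0.02) [313. 567.]
(0, -0.07, 0.03) [303. 555.]
(0, -0.07, 0.06) [296. 531.]
(0, -0.09, 0.06) [299. 571.]
(0, -0.0425, 0.054) [293. 483.]
```

Run:
```python
from h import *
deltas([(-.13,-.11,.345),(-.0775,-.116,.345),(-.0775,-.116,.265)],[116.7]*3)
```

```text
[-6.1, 7.16, -0.43] 0.0 [ 0.516 -0.131  0.345]
[-9.0, 11.58, -0.42] 0.0 [ 0.567 -0.141  0.345]
[-8.99, 11.57, 7.58] 0.0 [ 0.567 -0.141  0.265]
```

Call:
play_rows(moves=[{"claw": 8.5, "delta_pos": [-3, 3.5, -0.4], "twist": 0}, {"claw": 8.5, "delta_pos": [-6, 7, -0.4], "twist": 0}, {"claw": 8.5, "delta_pos": [-8, 10, -0.4], "twist": 0}, {"claw": 8.5, "delta_pos": [-9, 11.6, -0.4], "twist": 0}, {"claw": 8.5, "delta_pos": [-9, 11.6, -0.4], "twist": 0}, {"claw": 8.5, "delta_pos": [-9, 11.6, 2], "twist": 0}, {"claw": 8.5, "delta_pos": [-9, 11.6, 4], "twist": 0}, {"claw": 8.5, "delta_pos": [-9, 11.6, 6], "twist": 0}, {"claw": 8.5, "delta_pos": [-9, 11.6, 7], "twist": 0}, {"claw": 8.5, "delta_pos": [-9, 11.6, 7], "twist": 0}])

```text
clock: 9.12
tcp_pos: [0.565, -0.14, 0.2693]
orientation: [-0.002, 0.56, 0.829, -0.001]
wrist_force: [-6.2, -0.6, -2.0]
finger_gap: 0.0851
```

```bash
python3 -c "
from h import *
import cv2
where()
a=imaging.read_camera('side')[130:310,130:370,::-1]
cv2.imwrite('pics/m5.png',cv2.resize(a,(800,600),interpolation=cv2.INTER_CUBIC))"
```

```text
t 9.12 cab [-0.0799, -0.1149, 0.2693] yaw 116.8 tilt [-0.005  0.001 -1.   ] F [-6.2 -0.6 -2. ] gap 0.0851 q [-0.38  0.33  0.11  1.36 -0.    0.81]
```

View pics/m5.png

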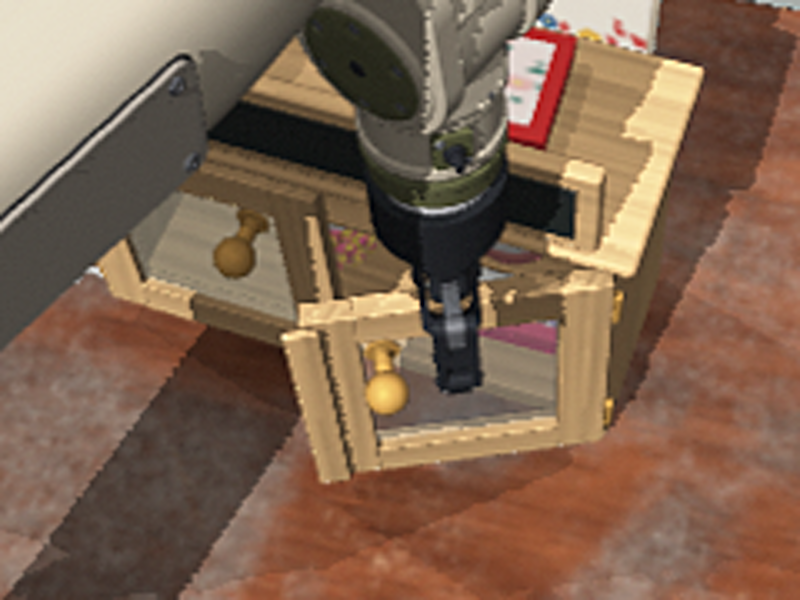

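Run:
```python
from h import *
p=np.radians(48);f=np.array([-.035,-.0947]);c=f-.05*np.array([np.cos(p),np.sin(p)])
deltas([(c[0]-.015,c[1]-.01,.272),(*c,.272),(*c,.24)],[138]*3)
```

```text
[-2.24, -1.53, -0.25] -21.2 [ 0.559 -0.167  0.272]
[-2.02, 0.26, -0.25] -21.2 [ 0.575 -0.158  0.272]
[-2.03, 0.27, 2.95] -21.2 [ 0.575 -0.158  0.24 ]
```

Call:
play_rows(moves=[{"claw": 8.5, "delta_pos": [-1, -1.7, -0.3], "twist": -5}, {"claw": 8.5, "delta_pos": [-2, -1.7, -0.3], "twist": -14}, {"claw": 8.5, "delta_pos": [-2, -1.7, -0.3], "twist": -21}, {"claw": 8.5, "delta_pos": [-1.8, -0.8, -0.3], "twist": -21}, {"claw": 8.5, "delta_pos": [-1.8, 0.1, -0.3], "twist": -21}, {"claw": 8.5, "delta_pos": [-1.8, 0.1, -0.3], "twist": -21}])

```text
clock: 9.93
tcp_pos: [0.5759, -0.1564, 0.2732]
orientation: [0.0, 0.399, 0.917, -0.0]
wrist_force: [0.4, -0.5, 0.4]
finger_gap: 0.0848
```

```bash
python3 -c "
from h import *
where()"
```

```text
t 9.93 cab [-0.0676, -0.1302, 0.2732] yaw 137.9 tilt [ 0. -0. -1.] F [ 0.4 -0.5  0.4] gap 0.0848 q [-0.4   0.35  0.16  1.38 -0.    0.42]
```

No header contact now. Descend in steps, feeling.

Call:
play_rows(moves=[{"claw": 8.5, "delta_pos": [0, 0, 0.8], "twist": 0}, {"claw": 8.5, "delta_pos": [0, 0, 1.4], "twist": 0}, {"claw": 8.5, "delta_pos": [0, 0, 1.8], "twist": 0}, {"claw": 8.5, "delta_pos": [0, 0, 1.8], "twist": 0}])

```text
clock: 10.42
tcp_pos: [0.5748, -0.1569, 0.2548]
orientation: [-0.0, 0.399, 0.917, -0.0]
wrist_force: [0.4, 0.2, 0.3]
finger_gap: 0.085
```

Call:
play_rows(moves=[{"claw": 8.5, "delta_pos": [0, 0, 0.3], "twist": 0}, {"claw": 8.5, "delta_pos": [0, 0, 0.6], "twist": 0}, {"claw": 8.5, "delta_pos": [0, 0, 0.6], "twist": 0}])

```text
clock: 10.8
tcp_pos: [0.575, -0.1569, 0.249]
orientation: [-0.0, 0.399, 0.917, -0.0]
wrist_force: [-0.1, 0.7, 0.5]
finger_gap: 0.0849
```

Call:
play_rows(moves=[{"claw": 8.5, "delta_pos": [0, 0, 0.3], "twist": 0}, {"claw": 8.5, "delta_pos": [0, 0, 0.6], "twist": 0}, {"claw": 8.5, "delta_pos": [0, 0, 0.6], "twist": 0}])

```text
clock: 11.18
tcp_pos: [0.575, -0.1569, 0.2429]
orientation: [-0.0, 0.399, 0.917, -0.0]
wrist_force: [-0.0, -0.3, 0.4]
finger_gap: 0.0846
```

Call:
play_rows(moves=[{"claw": 8.5, "delta_pos": [0, 0, 0.3], "twist": 0}, {"claw": 8.5, "delta_pos": [0, 0, 0.6], "twist": 0}, {"claw": 8.5, "delta_pos": [0, 0, 0.6], "twist": 0}])

```text
clock: 11.55
tcp_pos: [0.5767, -0.1569, 0.2402]
orientation: [0.003, 0.399, 0.917, 0.001]
wrist_force: [-0.6, 1.1, 11.4]
finger_gap: 0.085
```

Call:
play_rows(moves=[{"claw": 8.5, "delta_pos": [0, 0, 0.3], "twist": 0}, {"claw": 8.5, "delta_pos": [0, 0, 0.5], "twist": 0}, {"claw": 8.5, "delta_pos": [0, 0, 0.5], "twist": 0}])

```text
clock: 11.92
tcp_pos: [0.5774, -0.1568, 0.2387]
orientation: [0.005, 0.399, 0.917, 0.001]
wrist_force: [-6.1, 3.3, 25.5]
finger_gap: 0.0852
```

```bash
python3 -c "
from h import *
import cv2
where();s=get_state();print(s['ft_torque'])
a=imaging.read_camera('side')[150:270,200:360,::-1]
cv2.imwrite('pics/m6.png',cv2.resize(a,(800,600),interpolation=cv2.INTER_CUBIC))"
```

```text
t 11.93 cab [-0.0661, -0.1305, 0.2387] yaw 137.9 tilt [ 0.011 -0.001 -1.   ] F [-6.1  3.3 25.5] gap 0.0852 q [-0.4   0.35  0.07  1.28  0.    0.42]
[1.53832271 0.12788512 0.4250156 ]
```

View pics/m6.png

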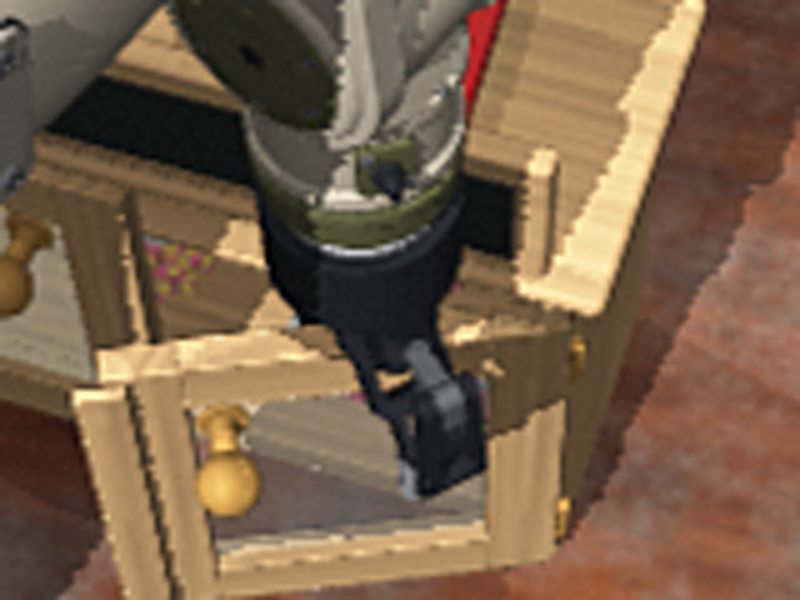

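Call:
play_rows(moves=[{"claw": 8.5, "delta_pos": [0, 0, -2.5], "twist": 0}, {"claw": 8.5, "delta_pos": [0, -0.3, -7.5], "twist": 0}, {"claw": 8.5, "delta_pos": [1, -1, -13], "twist": 0}, {"claw": 8.5, "delta_pos": [4, -4, -18], "twist": 0}, {"claw": 8.5, "delta_pos": [7, -6, -23], "twist": 0}, {"claw": 8.5, "delta_pos": [7, -6, -29], "twist": 0}, {"claw": 8.5, "delta_pos": [7, -6, -35], "twist": 0}, {"claw": 8.5, "delta_pos": [7, -6, -41], "twist": 0}, {"claw": 8.5, "delta_pos": [7, -6, -47], "twist": 0}, {"claw": 8.5, "delta_pos": [7, -6, -53], "twist": 0}, {"claw": 8.5, "delta_pos": [7, -6, -59], "twist": 0}, {"claw": 8.5, "delta_pos": [7, -6, -65], "twist": 0}])

```text
clock: 13.48
tcp_pos: [0.4268, -0.1291, 0.6346]
orientation: [0.023, 0.399, 0.917, 0.0]
wrist_force: [-0.5, 0.1, -0.1]
finger_gap: 0.085
```

```bash
python3 -c "
from h import *
where()
print(env.finger_overhang if 0 else '')
import workcell;print(workcell.env.finger_overhang)"
```

```text
t 13.47 cab [-0.2186, -0.1159, 0.6346] yaw 137.9 tilt [ 0.043 -0.019 -0.999] F [-0.5  0.1 -0.1] gap 0.085 q [-0.48  0.35  1.16  2.34  0.    0.35]

0.019
```

Call:
play_rows(moves=[{"claw": 8.5, "delta_pos": [0, 0, 0], "twist": 0}, {"claw": 8.5, "delta_pos": [0, 0, 0], "twist": 0}])

```text
clock: 13.72
tcp_pos: [0.4284, -0.1298, 0.6338]
orientation: [0.023, 0.399, 0.917, 0.0]
wrist_force: [-0.1, -0.7, 0.3]
finger_gap: 0.0851
```

```bash
python3 -c "
from h import *
where()"
```

```text
t 13.72 cab [-0.2169, -0.1165, 0.6338] yaw 137.9 tilt [ 0.043 -0.018 -0.999] F [-0.1 -0.7  0.3] gap 0.0851 q [-0.48  0.35  1.16  2.34  0.    0.35]
```

Call:
play_rows(moves=[{"claw": 8.5, "delta_pos": [0, 0, -6], "twist": 0}, {"claw": 8.5, "delta_pos": [0, 0, -12], "twist": 0}, {"claw": 8.5, "delta_pos": [0, 0, -18], "twist": 0}, {"claw": 8.5, "delta_pos": [0, 0, -24], "twist": 0}])

```text
clock: 14.22
tcp_pos: [0.3855, -0.116, 0.6617]
orientation: [0.047, 0.399, 0.916, -0.001]
wrist_force: [-0.1, 0.0, -0.1]
finger_gap: 0.0846
```

```bash
python3 -c "
from h import *
where()"
```

```text
t 14.22 cab [-0.2608, -0.1064, 0.6617] yaw 137.8 tilt [ 0.085 -0.038 -0.996] F [-0.1  0.  -0.1] gap 0.0846 q [-0.5   0.25  1.11  2.34  0.01  0.32]
```

Call:
play_rows(moves=[{"claw": 8.5, "delta_pos": [5, -3, -3], "twist": 0}, {"claw": 8.5, "delta_pos": [10, -6, -6], "twist": 0}, {"claw": 8.5, "delta_pos": [15, -9, -9], "twist": 0}, {"claw": 8.5, "delta_pos": [17, -10, -12], "twist": 0}])

```text
clock: 14.72
tcp_pos: [0.208, -0.059, 0.6841]
orientation: [0.066, 0.399, 0.915, -0.008]
wrist_force: [-0.5, -0.1, 0.1]
finger_gap: 0.0852
```

```bash
python3 -c "
from h import *
where()"
```

```text
t 14.72 cab [-0.4426, -0.0649, 0.6841] yaw 137.7 tilt [ 0.115 -0.067 -0.991] F [-0.5 -0.1  0.1] gap 0.0852 q [-0.68 -0.13  0.77  2.34  0.02  0.14]
```

Call:
play_rows(moves=[{"claw": 8.5, "delta_pos": [-3, 2, -6], "twist": 0}, {"claw": 8.5, "delta_pos": [-6, 4, -12], "twist": 0}])

```text
clock: 14.98
tcp_pos: [0.2556, -0.0667, 0.6999]
orientation: [0.087, 0.398, 0.913, -0.011]
wrist_force: [0.0, 0.1, 0.7]
finger_gap: 0.0849
```

Call:
play_rows(moves=[{"claw": 8.5, "delta_pos": [-3, 2, -6], "twist": 0}, {"claw": 8.5, "delta_pos": [-6, 4, -12], "twist": 0}])

```text
clock: 15.22
tcp_pos: [0.2914, -0.0709, 0.7114]
orientation: [0.108, 0.397, 0.911, -0.013]
wrist_force: [0.2, 0.8, -0.5]
finger_gap: 0.0847
```

```bash
python3 -c "
from h import *
where()"
```

```text
t 15.22 cab [-0.3585, -0.0696, 0.7114] yaw 137.5 tilt [ 0.187 -0.109 -0.976] F [ 0.2  0.8 -0.5] gap 0.0847 q [-0.5   0.03  1.02  2.34 -0.01  0.32]
```

```bash
python3 -c "
from h import *
deltas([(.30,.17,.70),(.30,.17,.82)],None,False)"
```

```text
[17.03, 17.05, -1.35] 0 [0.3  0.17 0.7 ]
[14.54, 17.8, -13.06] 0 [0.3  0.17 0.82]
```

Call:
play_rows(moves=[{"claw": 6, "delta_pos": [4, 4, -0.3], "twist": 0}, {"claw": 4, "delta_pos": [8, 8, -0.6], "twist": 0}, {"claw": 2, "delta_pos": [12, 12, -1], "twist": 0}, {"claw": 0, "delta_pos": [15, 15, -1.2], "twist": 0}, {"claw": 0, "delta_pos": [17, 17, -1.4], "twist": 0}, {"claw": 0, "delta_pos": [15.5, 17.5, -7], "twist": 0}, {"claw": 0, "delta_pos": [14.5, 17.8, -13], "twist": 0}])

```text
clock: 16.1
tcp_pos: [0.2952, 0.1523, 0.703]
orientation: [0.125, 0.395, 0.91, 0.003]
wrist_force: [-1.3, 0.7, 0.4]
finger_gap: -0.0003
```

```bash
python3 -c "
from h import *
where()
deltas([(.36,.17,.77),(.40,.17,.85)],None,False)"
```

```text
t 16.1 cab [-0.3738, 0.1531, 0.703] yaw 137.4 tilt [ 0.231 -0.093 -0.969] F [-1.3  0.7  0.4] gap -0.0003 q [ 0.38  0.12  1.07  2.34 -0.17  1.18]
[-4.5, 6.57, -5.16] 0 [0.36 0.17 0.77]
[-8.93, 10.28, -11.98] 0 [0.4  0.17 0.85]
```

Call:
play_rows(moves=[{"claw": 0, "delta_pos": [-2, 2, -5], "twist": 0}, {"claw": 0, "delta_pos": [-4, 4, -11], "twist": 0}])

```text
clock: 16.35
tcp_pos: [0.3126, 0.1442, 0.7161]
orientation: [0.143, 0.393, 0.908, 0.018]
wrist_force: [0.6, 0.4, 0.3]
finger_gap: -0.0004
```

Call:
play_rows(moves=[{"claw": 0, "delta_pos": [-2, 2, -5], "twist": 0}, {"claw": 0, "delta_pos": [-4, 4, -11], "twist": 0}])

```text
clock: 16.6
tcp_pos: [0.3242, 0.1369, 0.7285]
orientation: [0.16, 0.39, 0.906, 0.032]
wrist_force: [-1.2, -0.1, -0.3]
finger_gap: -0.0001
```

Call:
play_rows(moves=[{"claw": 0, "delta_pos": [-2, 2, -5], "twist": 0}, {"claw": 0, "delta_pos": [-4, 4, -11], "twist": 0}])

```text
clock: 16.85
tcp_pos: [0.3303, 0.1294, 0.7415]
orientation: [0.177, 0.387, 0.904, 0.045]
wrist_force: [-0.7, -0.0, -0.6]
finger_gap: 0.0003
```

```bash
python3 -c "
from h import *
where()"
```

```text
t 16.85 cab [-0.3369, 0.1334, 0.7415] yaw 136.6 tilt [ 0.355 -0.056 -0.933] F [-0.7 -0.  -0.6] gap 0.0003 q [ 0.26  0.15  1.26  2.34 -0.15  1.05]
```

Call:
play_rows(moves=[{"claw": 0, "delta_pos": [1, 4, -5], "twist": 0}, {"claw": 0, "delta_pos": [2, 8, -11], "twist": 0}])

```text
clock: 17.1
tcp_pos: [0.3111, 0.1684, 0.7444]
orientation: [0.188, 0.385, 0.902, 0.054]
wrist_force: [-0.3, -0.3, -0.1]
finger_gap: -0.0002
```

Call:
play_rows(moves=[{"claw": 0, "delta_pos": [1, 4, -5], "twist": 0}, {"claw": 0, "delta_pos": [2, 8, -11], "twist": 0}])

```text
clock: 17.35
tcp_pos: [0.2904, 0.202, 0.7463]
orientation: [0.198, 0.382, 0.901, 0.064]
wrist_force: [-0.0, -0.2, 0.6]
finger_gap: 0.0002
```

Call:
play_rows(moves=[{"claw": 0, "delta_pos": [1, 4, -5], "twist": 0}, {"claw": 0, "delta_pos": [2, 8, -11], "twist": 0}])

```text
clock: 17.6
tcp_pos: [0.2705, 0.2314, 0.7475]
orientation: [0.208, 0.379, 0.899, 0.075]
wrist_force: [-0.2, 0.6, 0.4]
finger_gap: -0.0003
```

```bash
python3 -c "
from h import *
where()
s=get_state();w,x,y,z=s['orientation'];r=R.from_quat([x,y,z,w]).as_matrix();print(r.round(3))"
```

```text
t 17.6 cab [-0.4052, 0.2298, 0.7475] yaw 136.3 tilt [ 0.431 -0.023 -0.902] F [-0.2  0.6  0.4] gap -0.0003 q [ 0.72  0.17  1.26  2.34 -0.31  1.47]
[[-0.626  0.65   0.431]
 [ 0.712  0.702 -0.023]
 [-0.317  0.292 -0.902]]
```

```bash
python3 -c "
from h import *
s=get_state();w,x,y,z=s['orientation'];r=R.from_quat([x,y,z,w]).as_matrix();a=r[:,2]
F=cab(POSE,(-.029,-.0925,.258))
deltas([F-.12*a],None,False)"
```

```text
[-31.39, -16.55, 47.92] 0 [ 0.566 -0.119  0.366]
```

Call:
play_rows(moves=[{"claw": 0, "delta_pos": [-2.5, -1.3, 4], "twist": -4}, {"claw": 0, "delta_pos": [-5, -2.7, 8], "twist": -8}, {"claw": 0, "delta_pos": [-8, -4.2, 12.2], "twist": -12}, {"claw": 0, "delta_pos": [-11, -5.8, 16.8], "twist": -16}, {"claw": 0, "delta_pos": [-14, -7.4, 21.4], "twist": -20}, {"claw": 0, "delta_pos": [-17, -9, 26], "twist": -24}, {"claw": 0, "delta_pos": [-20, -10.5, 30.5], "twist": -28}, {"claw": 0, "delta_pos": [-23, -12.1, 35.1], "twist": -32}, {"claw": 0, "delta_pos": [-26, -13.7, 39.7], "twist": -36}, {"claw": 0, "delta_pos": [-29, -15.3, 44.3], "twist": -40}, {"claw": 0, "delta_pos": [-31.4, -16.5, 47.9], "twist": -42.7}, {"claw": 0, "delta_pos": [-31.4, -16.5, 47.9], "twist": -42.7}])

```text
clock: 19.1
tcp_pos: [0.5657, -0.1209, 0.3618]
orientation: [0.217, 0.028, 0.976, -0.005]
wrist_force: [0.0, 0.5, 0.8]
finger_gap: 0.0
```

```bash
python3 -c "
from h import *
import cv2
where()
s=get_state();w,x,y,z=s['orientation'];r=R.from_quat([x,y,z,w]).as_matrix();print(r.round(3))
deltas([cab(POSE,(-.029,-.0925,.258))],None,False)
a=imaging.read_camera('side')[130:310,130:370,::-1]
cv2.imwrite('pics/m7.png',cv2.resize(a,(800,600),interpolation=cv2.INTER_CUBIC))"
```

```text
t 19.1 cab [-0.0808, -0.0958, 0.3618] yaw 181.6 tilt [ 0.424 -0.021 -0.905] F [0.  0.5 0.8] gap 0.0 q [-0.43 -0.03 -0.18  1.01  0.16 -0.34]
[[-0.904  0.057  0.424]
 [ 0.053  0.998 -0.021]
 [-0.425  0.003 -0.905]]
[-0.29, 0.15, 11.6] 0 [ 0.618 -0.122  0.258]
```

View pics/m7.png

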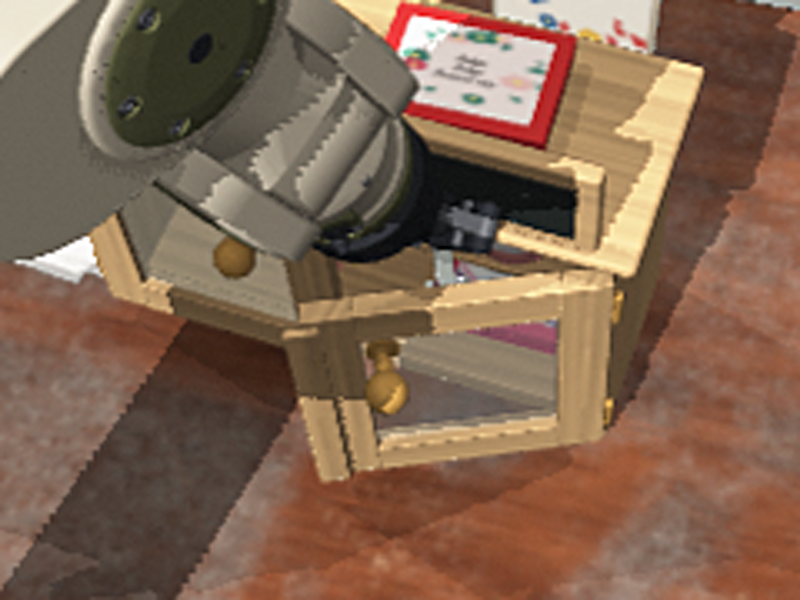

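Call:
play_rows(moves=[{"claw": 0, "delta_pos": [-0.3, 0.15, 4], "twist": 0}, {"claw": 0, "delta_pos": [-0.3, 0.15, 8], "twist": 0}, {"claw": 0, "delta_pos": [-0.3, 0.15, 10], "twist": 0}, {"claw": 0, "delta_pos": [-0.3, 0.15, 11], "twist": 0}, {"claw": 0, "delta_pos": [-0.3, 0.15, 11], "twist": 0}])

```text
clock: 19.77
tcp_pos: [0.617, -0.1203, 0.2696]
orientation: [0.221, 0.026, 0.975, -0.006]
wrist_force: [-0.6, -0.8, -0.3]
finger_gap: -0.0001
```

```bash
python3 -c "
from h import *
where()"
```

```text
t 19.77 cab [-0.0298, -0.0908, 0.2696] yaw 181.9 tilt [ 0.431 -0.023 -0.902] F [-0.6 -0.8 -0.3] gap -0.0001 q [-0.38  0.08 -0.29  0.77  0.14 -0.3 ]
```

Call:
play_rows(moves=[{"claw": 0, "delta_pos": [0.3, 0, 0.3], "twist": 0}, {"claw": 0, "delta_pos": [0.6, 0, 0.8], "twist": 0}, {"claw": 0, "delta_pos": [0.6, 0, 0.8], "twist": 0}])

```text
clock: 20.15
tcp_pos: [0.6147, -0.1207, 0.2587]
orientation: [0.221, 0.026, 0.975, -0.006]
wrist_force: [0.2, 0.4, -0.3]
finger_gap: -0.0001
```

```bash
python3 -c "
from h import *
where()"
```

```text
t 20.15 cab [-0.0321, -0.0914, 0.2587] yaw 181.8 tilt [ 0.43  -0.023 -0.902] F [ 0.2  0.4 -0.3] gap -0.0001 q [-0.39  0.08 -0.32  0.74  0.14 -0.3 ]
```

Call:
play_rows(moves=[{"claw": 0, "delta_pos": [0.17, 0, 0.36], "twist": 0}, {"claw": 0, "delta_pos": [0.35, 0, 0.72], "twist": 0}, {"claw": 0, "delta_pos": [0.35, 0, 0.72], "twist": 0}])

```text
clock: 20.52
tcp_pos: [0.6156, -0.1209, 0.2517]
orientation: [0.222, 0.026, 0.975, -0.006]
wrist_force: [-0.4, 0.3, 3.2]
finger_gap: 0.0
```

```bash
python3 -c "
from h import *
where()"
```

```text
t 20.52 cab [-0.0311, -0.0915, 0.2517] yaw 181.8 tilt [ 0.432 -0.023 -0.901] F [-0.4  0.3  3.2] gap 0.0 q [-0.39  0.09 -0.33  0.72  0.14 -0.3 ]
```

Call:
play_rows(moves=[{"claw": 0, "delta_pos": [0.2, 0, 0.4], "twist": 0}, {"claw": 0, "delta_pos": [0.43, 0, 0.85], "twist": 0}, {"claw": 0, "delta_pos": [0.43, 0, 0.85], "twist": 0}])

```text
clock: 20.9
tcp_pos: [0.6169, -0.1208, 0.2442]
orientation: [0.224, 0.026, 0.974, -0.006]
wrist_force: [0.6, 2.2, 9.6]
finger_gap: -0.0001
```

```bash
python3 -c "
from h import *
where()
h=np.array([-.009,-.198]);s=get_state()
p=tocab(s['tcp_pos'])-h
print('r,s low', (p+[-.0017,0])@[-.449,.893],(p+[-.0017,0])@[.893,.449]-.008)
g=p-.005*np.array([.893,.449]);W=[]
for t in (0,.05,.1,.15,.2,.25,.3):
    c,sn=np.cos(t),np.sin(t);W.append((h[0]+c*g[0]-sn*g[1],h[1]+sn*g[0]+c*g[1],s['tcp_pos'][2]))
deltas(W)"
```

```text
t 20.9 cab [-0.0298, -0.0913, 0.2442] yaw 181.9 tilt [ 0.436 -0.024 -0.899] F [0.6 2.2 9.6] gap -0.0001 q [-0.39  0.09 -0.35  0.7   0.14 -0.3 ]
r,s low 0.10536317267292189 0.019786953061660346
[0.41, -0.21, -0.2] 0 [ 0.612 -0.123  0.244]
[0.88, -0.33, -0.43] 0 [ 0.607 -0.124  0.244]
[1.34, -0.48, -0.65] 0 [ 0.602 -0.125  0.244]
[1.8, -0.65, -0.87] 0 [ 0.597 -0.126  0.244]
[2.25, -0.85, -1.09] 0 [ 0.592 -0.128  0.244]
[2.69, -1.08, -1.31] 0 [ 0.587 -0.13   0.244]
[3.12, -1.32, -1.51] 0 [ 0.582 -0.132  0.244]
```

Call:
play_rows(moves=[{"claw": 0, "delta_pos": [0.2, -0.1, 0.05], "twist": 0}, {"claw": 0, "delta_pos": [0.5, -0.2, -0.07], "twist": 0}, {"claw": 0, "delta_pos": [0.9, -0.33, -0.28], "twist": 0}, {"claw": 0, "delta_pos": [1.2, -0.42, -0.42], "twist": 0}, {"claw": 0, "delta_pos": [1.5, -0.53, -0.57], "twist": 0}, {"claw": 0, "delta_pos": [1.8, -0.65, -0.72], "twist": 0}, {"claw": 0, "delta_pos": [1.8, -0.65, -0.72], "twist": 0}])

```text
clock: 21.78
tcp_pos: [0.5974, -0.1262, 0.2438]
orientation: [0.225, 0.026, 0.974, -0.006]
wrist_force: [-1.7, 2.5, 11.6]
finger_gap: 0.0001
```

```bash
python3 -c "
from h import *
where()"
```

```text
t 21.77 cab [-0.0488, -0.0984, 0.2438] yaw 181.9 tilt [ 0.438 -0.024 -0.899] F [-1.7  2.5 11.6] gap 0.0001 q [-0.41  0.06 -0.39  0.7   0.15 -0.33]
```

Call:
play_rows(moves=[{"claw": 0, "delta_pos": [0.45, -0.2, -0.22], "twist": 0}, {"claw": 0, "delta_pos": [0.9, -0.43, -0.43], "twist": 0}, {"claw": 0, "delta_pos": [1.3, -0.67, -0.63], "twist": 0}, {"claw": 0, "delta_pos": [1.7, -0.93, -0.83], "twist": 0}, {"claw": 0, "delta_pos": [2.1, -1.2, -1.02], "twist": 0}, {"claw": 0, "delta_pos": [2.1, -1.2, -1.02], "twist": 0}])

```text
clock: 22.52
tcp_pos: [0.5727, -0.1378, 0.2428]
orientation: [0.224, 0.026, 0.974, -0.007]
wrist_force: [-1.0, 0.1, 9.1]
finger_gap: 0.0
```

```bash
python3 -c "
from h import *
import cv2
where()
a=imaging.read_camera('side')[130:310,130:370,::-1]
cv2.imwrite('pics/m8.png',cv2.resize(a,(800,600),interpolation=cv2.INTER_CUBIC))"
```

```text
t 22.52 cab [-0.0724, -0.112, 0.2428] yaw 181.9 tilt [ 0.435 -0.025 -0.9  ] F [-1.   0.1  9.1] gap 0.0 q [-0.45  0.02 -0.43  0.7   0.17 -0.36]
```

View pics/m8.png

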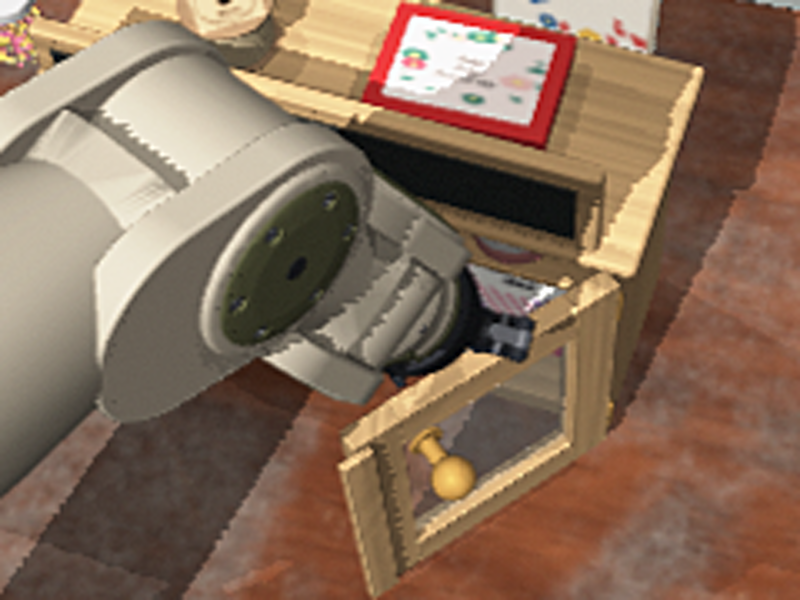

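```bash
python3 -c "
from h import *
deltas([(-.072,-.112,.258),(-.105,-.085,.258),(-.13,-.12,.25),(-.15,-.15,.25),(-.16,-.17,.25),(-.16,-.175,.25)])"
```

```text
[-0.69, -0.0, -1.35] 0 [ 0.573 -0.138  0.258]
[2.19, 2.8, -2.76] 0 [ 0.543 -0.108  0.258]
[4.89, -0.62, -3.17] 0 [ 0.515 -0.141  0.25 ]
[6.78, -3.55, -4.08] 0 [ 0.492 -0.169  0.25 ]
[7.74, -5.52, -4.54] 0 [ 0.48  -0.188  0.25 ]
[7.76, -6.02, -4.55] 0 [ 0.48  -0.193  0.25 ]
```

Call:
play_rows(moves=[{"claw": 0, "delta_pos": [-0.7, 0, -1.35], "twist": 0}, {"claw": 0, "delta_pos": [0.8, 1.4, -2.1], "twist": 0}, {"claw": 0, "delta_pos": [2.2, 2.8, -2.8], "twist": 0}, {"claw": 0, "delta_pos": [3.6, 1.1, -3], "twist": 0}, {"claw": 0, "delta_pos": [4.9, -0.6, -3.2], "twist": 0}, {"claw": 0, "delta_pos": [5.8, -2, -3.65], "twist": 0}, {"claw": 0, "delta_pos": [6.8, -3.5, -4.1], "twist": 0}, {"claw": 0, "delta_pos": [7.3, -4.5, -4.3], "twist": 0}, {"claw": 0, "delta_pos": [7.7, -5.5, -4.5], "twist": 0}, {"claw": 0, "delta_pos": [7.7, -5.9, -4.5], "twist": 0}, {"claw": 0, "delta_pos": [7.7, -5.9, -4.5], "twist": 0}])

```text
clock: 23.95
tcp_pos: [0.4795, -0.1913, 0.2477]
orientation: [0.221, 0.027, 0.975, -0.006]
wrist_force: [-0.5, 0.1, -0.4]
finger_gap: 0.0003
```

```bash
python3 -c "
from h import *
import cv2
where()
a=imaging.read_camera('side')[130:334,130:402,::-1]
cv2.imwrite('pics/m9.png',cv2.resize(a,(800,600),interpolation=cv2.INTER_CUBIC))"
```

```text
t 23.95 cab [-0.1607, -0.1734, 0.2477] yaw 181.8 tilt [ 0.431 -0.023 -0.902] F [-0.5  0.1 -0.4] gap 0.0003 q [-0.68 -0.1  -0.52  0.78  0.25 -0.57]
```

View pics/m9.png

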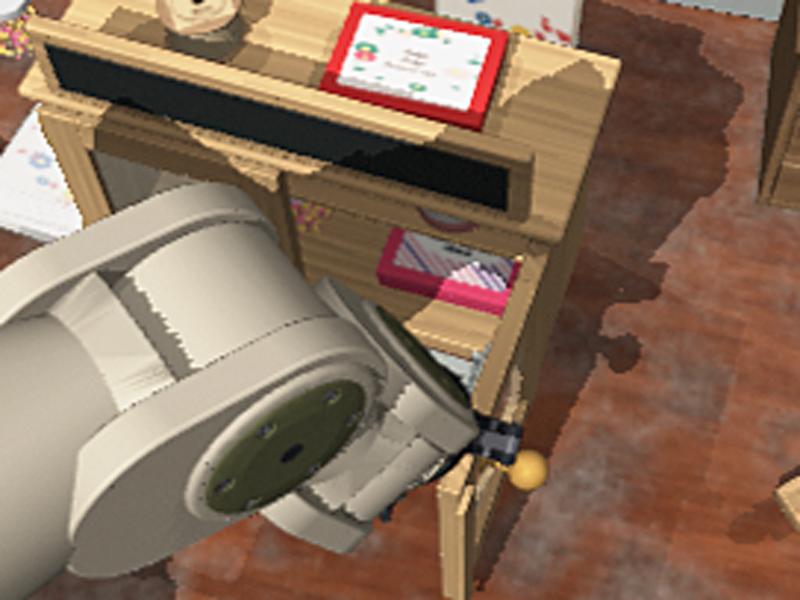

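```bash
python3 -c "
from h import *
for U in[(455,485),(478,495),(502,340),(545,250)]:
    q=tocab(ray('side',np.array(U)/2.941+130,.247));print(U,q.round(3),q-[-.009,-.198])
"
```

```text
(455, 485) [-0.202 -0.199] [-0.19342452 -0.00111693]
(478, 495) [-0.204 -0.215] [-0.19515525 -0.01720872]
(502, 340) [-0.093 -0.196] [-0.08449023  0.00212433]
(545, 250) [-0.016 -0.203] [-0.00704424 -0.00490356]
```

```bash
python3 -c "
from h import *
deltas([(-.161,-.165,.248),(-.165,-.16,.35),(-.105,.049,.322),(-.050,.049,.207)],[181.8]*4)"
```

```text
[-0.01, 0.81, -0.03] 0.0 [ 0.48  -0.183  0.248]
[-4.07, 1.33, -9.39] 0.0 [ 0.476 -0.178  0.35 ]
[-8.87, 22.02, -3.99] 0.0 [0.554 0.025 0.322]
[-8.87, 21.84, 8.76] 0.0 [0.609 0.021 0.207]
```

Call:
play_rows(moves=[{"claw": 0, "delta_pos": [0, 0.8, 0], "twist": 0}, {"claw": 0, "delta_pos": [-2, 1, -4.7], "twist": 0}, {"claw": 1, "delta_pos": [-4, 1.3, -9.4], "twist": 0}, {"claw": 3, "delta_pos": [-5, 6, -8.4], "twist": 0}, {"claw": 5, "delta_pos": [-6, 11, -7], "twist": 0}, {"claw": 5, "delta_pos": [-7.5, 16.5, -5.5], "twist": 0}, {"claw": 5, "delta_pos": [-8.8, 21.9, -4], "twist": 0}, {"claw": 5, "delta_pos": [-8.8, 21.9, -1], "twist": 0}, {"claw": 5, "delta_pos": [-8.8, 21.9, 3], "twist": 0}, {"claw": 5, "delta_pos": [-8.8, 21.9, 6], "twist": 0}, {"claw": 5, "delta_pos": [-8.8, 21.9, 8.7], "twist": 0}, {"claw": 5, "delta_pos": [-8.8, 21.9, 8.7], "twist": 0}])

```text
clock: 25.5
tcp_pos: [0.6065, 0.0223, 0.2046]
orientation: [0.219, 0.026, 0.975, -0.006]
wrist_force: [-0.8, -0.2, 0.5]
finger_gap: 0.0499
```

```bash
python3 -c "
from h import *
where()
deltas([(-.050,.049,.205)],[181.8])"
```

```text
t 25.5 cab [-0.0525, 0.0504, 0.2046] yaw 181.9 tilt [ 0.427 -0.022 -0.904] F [-0.8 -0.2  0.5] gap 0.0499 q [-0.11  0.08 -0.46  0.59  0.02 -0.05]
[-0.24, -0.15, 0.07] 0.1 [0.609 0.021 0.205]
```

Close, then pull along the arc.

Call:
play_rows(moves=[{"claw": 2, "delta_pos": [-0.2, -0.1, 0], "twist": 0}, {"claw": 2, "delta_pos": [-0.2, -0.1, 0], "twist": 0}, {"claw": 2, "delta_pos": [-0.2, -0.1, 0], "twist": 0}, {"claw": 2, "delta_pos": [-0.2, -0.1, 0], "twist": 0}])

```text
clock: 26.0
tcp_pos: [0.6102, 0.0207, 0.2099]
orientation: [0.223, 0.026, 0.975, -0.006]
wrist_force: [-4.4, 3.0, 6.3]
finger_gap: 0.0256
```

```bash
python3 -c "
from h import *
where();s=get_state();h=np.array([-.009,.198]);g=tocab(s['tcp_pos'])-h;W=[]
for t in (.05,.1,.15,.2,.25,.3,.35,.4,.45,.5,.55):
    c,sn=np.cos(-t),np.sin(-t);W.append((h[0]+c*g[0]-sn*g[1],h[1]+sn*g[0]+c*g[1],s['tcp_pos'][2]))
deltas(W)"
```

```text
t 26.0 cab [-0.0487, 0.049, 0.2099] yaw 181.9 tilt [ 0.433 -0.022 -0.901] F [-4.4  3.   6.3] gap 0.0256 q [-0.11  0.08 -0.45  0.59  0.02 -0.05]
[0.66, 0.24, -0.32] 0 [0.603 0.023 0.21 ]
[1.31, 0.52, -0.63] 0 [0.596 0.027 0.21 ]
[1.94, 0.83, -0.93] 0 [0.589 0.03  0.21 ]
[2.56, 1.18, -1.23] 0 [0.582 0.034 0.21 ]
[3.16, 1.56, -1.52] 0 [0.576 0.038 0.21 ]
[3.75, 1.98, -1.81] 0 [0.57  0.043 0.21 ]
[4.32, 2.42, -2.08] 0 [0.564 0.047 0.21 ]
[4.86, 2.9, -2.34] 0 [0.558 0.052 0.21 ]
[5.38, 3.41, -2.59] 0 [0.552 0.058 0.21 ]
[5.88, 3.94, -2.83] 0 [0.547 0.064 0.21 ]
[6.36, 4.51, -3.06] 0 [0.542 0.069 0.21 ]
```

Call:
play_rows(moves=[{"claw": 2, "delta_pos": [0.65, 0.25, -0.3], "twist": 0}, {"claw": 2, "delta_pos": [1.3, 0.5, -0.6], "twist": 0}, {"claw": 2, "delta_pos": [1.95, 0.85, -0.95], "twist": 0}, {"claw": 2, "delta_pos": [2.55, 1.2, -1.25], "twist": 0}, {"claw": 2, "delta_pos": [3.15, 1.55, -1.5], "twist": 0}, {"claw": 2, "delta_pos": [3.75, 2, -1.8], "twist": 0}, {"claw": 2, "delta_pos": [4.3, 2.4, -2.1], "twist": 0}, {"claw": 2, "delta_pos": [4.85, 2.9, -2.35], "twist": 0}, {"claw": 2, "delta_pos": [5.4, 3.4, -2.6], "twist": 0}, {"claw": 2, "delta_pos": [5.9, 3.95, -2.85], "twist": 0}, {"claw": 2, "delta_pos": [5.9, 3.95, -2.85], "twist": 0}])

```text
clock: 27.38
tcp_pos: [0.5448, 0.0599, 0.2095]
orientation: [0.221, 0.028, 0.975, -0.01]
wrist_force: [-13.3, -11.3, 16.5]
finger_gap: 0.0257
```

```bash
python3 -c "
from h import *
where()"
```

```text
t 27.38 cab [-0.1173, 0.0825, 0.2095] yaw 181.7 tilt [ 0.43  -0.033 -0.902] F [-13.3 -11.3  16.5] gap 0.0257 q [-0.03 -0.04 -0.57  0.59 -0.02  0.03]
```

```bash
python3 -c "
from h import *
deltas([(-.084,.045,.331),(-.045,.045,.25),(-.09,.06,.25),(-.13,.10,.25),(-.15,.14,.25),(-.16,.17,.25)],[181.8]*6)"
```

```text
[-8.14, -3.93, -9.54] -0.1 [0.575 0.02  0.331]
[-8.16, -3.97, -0.55] -0.1 [0.614 0.016 0.25 ]
[-4.14, -2.35, -2.49] -0.1 [0.57  0.035 0.25 ]
[-0.65, 1.75, -4.19] -0.1 [0.534 0.078 0.25 ]
[1.05, 5.8, -5.04] -0.1 [0.517 0.12  0.25 ]
[1.87, 8.83, -5.46] -0.1 [0.51  0.151 0.25 ]
```

Call:
play_rows(moves=[{"claw": 4, "delta_pos": [-0.2, -0.3, 0], "twist": 0}, {"claw": 4.3, "delta_pos": [-0.2, -0.4, 0], "twist": 0}, {"claw": 4.3, "delta_pos": [-0.2, -0.4, 0], "twist": 0}, {"claw": 4.3, "delta_pos": [0, -0.5, -4], "twist": 0}, {"claw": 3, "delta_pos": [0, -0.5, -8], "twist": 0}, {"claw": 0, "delta_pos": [-1, -1, -12], "twist": 0}, {"claw": 0, "delta_pos": [-5, -3, -12.5], "twist": 0}, {"claw": 0, "delta_pos": [-8.2, -4, -12], "twist": 0}, {"claw": 0, "delta_pos": [-8.2, -4, -9.5], "twist": 0}, {"claw": 0, "delta_pos": [-8.2, -4, -6], "twist": 0}, {"claw": 0, "delta_pos": [-8.2, -4, -6], "twist": 0}])

```text
clock: 28.75
tcp_pos: [0.5907, 0.021, 0.2938]
orientation: [0.218, 0.026, 0.976, -0.006]
wrist_force: [-0.4, 0.4, -0.8]
finger_gap: 0.0
```

```bash
python3 -c "
from h import *
import cv2
where()
deltas([(-.045,.045,.25),(-.09,.06,.25),(-.13,.10,.25),(-.15,.14,.25),(-.16,.17,.25)],[181.8]*5)
a=imaging.read_camera('side')[100:340,100:420,::-1]
cv2.imwrite('pics/m10.png',cv2.resize(a,(800,600),interpolation=cv2.INTER_CUBIC))"
```

```text
t 28.75 cab [-0.0682, 0.0477, 0.2938] yaw 181.8 tilt [ 0.424 -0.022 -0.905] F [-0.4  0.4 -0.8] gap 0.0 q [-0.11 -0.   -0.32  0.81  0.03 -0.05]
[-0.22, -0.35, 4.95] 0.0 [0.614 0.016 0.25 ]
[3.8, 1.29, 3.06] 0.0 [0.57  0.035 0.25 ]
[7.31, 5.42, 1.42] 0.0 [0.534 0.078 0.25 ]
[9.0, 9.48, 0.62] 0.0 [0.517 0.12  0.25 ]
[9.82, 12.51, 0.24] 0.0 [0.51  0.151 0.25 ]
```

View pics/m10.png

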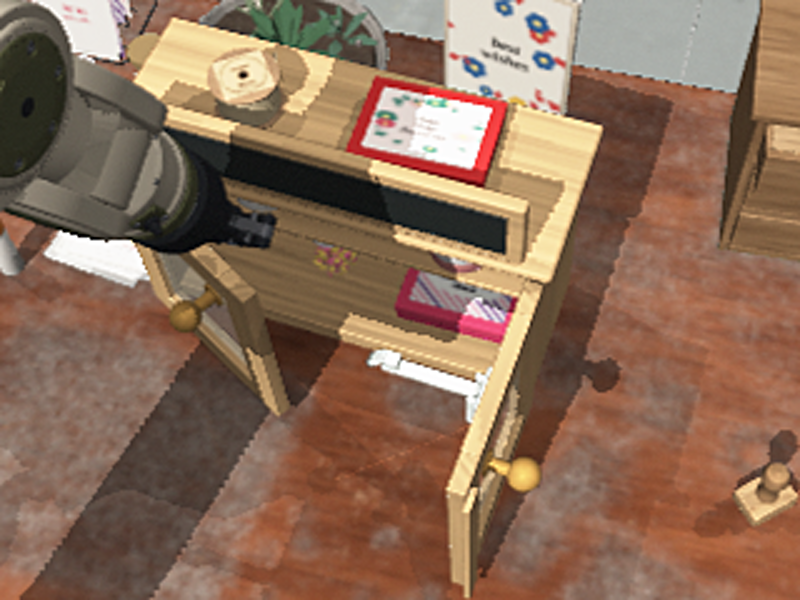

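Call:
play_rows(moves=[{"claw": 0, "delta_pos": [-0.2, -0.3, 2.5], "twist": 0}, {"claw": 0, "delta_pos": [-0.2, -0.3, 4.9], "twist": 0}, {"claw": 0, "delta_pos": [1.8, 0.5, 4], "twist": 0}, {"claw": 0, "delta_pos": [3.8, 1.3, 3], "twist": 0}, {"claw": 0, "delta_pos": [5.5, 3.3, 2.2], "twist": 0}, {"claw": 0, "delta_pos": [7.3, 5.4, 1.4], "twist": 0}, {"claw": 0, "delta_pos": [8.1, 7.4, 1], "twist": 0}, {"claw": 0, "delta_pos": [9, 9.5, 0.6], "twist": 0}, {"claw": 0, "delta_pos": [9.5, 11, 0.4], "twist": 0}, {"claw": 0, "delta_pos": [9.8, 12.2, 0.2], "twist": 0}, {"claw": 0, "delta_pos": [9.8, 12.2, 0.2], "twist": 0}])

```text
clock: 30.18
tcp_pos: [0.5115, 0.1481, 0.255]
orientation: [0.222, 0.026, 0.975, -0.006]
wrist_force: [-0.3, 0.1, -0.2]
finger_gap: 0.0001
```

```bash
python3 -c "
from h import *
where()
deltas([(-.18,.12,.26),(-.25,.03,.38)],[181.8]*2)"
```

```text
t 30.18 cab [-0.158, 0.1675, 0.255] yaw 181.9 tilt [ 0.432 -0.022 -0.901] F [-0.3  0.1 -0.2] gap 0.0001 q [ 0.18 -0.09 -0.5   0.72 -0.1   0.21]
[1.91, -4.67, -1.48] 0.1 [0.485 0.103 0.26 ]
[3.29, -13.43, -15.46] 0.1 [0.408 0.019 0.38 ]
```

Call:
play_rows(moves=[{"claw": 0, "delta_pos": [0.5, -2, -0.5], "twist": 0}, {"claw": 0, "delta_pos": [1.9, -4.7, -2], "twist": 0}, {"claw": 0, "delta_pos": [2.5, -8, -6], "twist": 0}, {"claw": 0, "delta_pos": [3, -11, -10], "twist": 0}, {"claw": 0, "delta_pos": [3.3, -13.4, -15], "twist": 0}, {"claw": 0, "delta_pos": [3.3, -13.4, -20], "twist": 0}, {"claw": 0, "delta_pos": [3.3, -13.4, -25], "twist": 0}, {"claw": 0, "delta_pos": [3.3, -13.4, -25], "twist": 0}])

```text
clock: 31.18
tcp_pos: [0.3668, 0.0202, 0.47]
orientation: [0.225, 0.027, 0.974, -0.007]
wrist_force: [0.1, 1.5, -0.4]
finger_gap: -0.0
```

```bash
python3 -c "
from h import *
import cv2
where()
a=imaging.read_camera('side')[100:370,60:420,::-1];b=imaging.read_camera('top')[100:370,80:440,::-1]
cv2.imwrite('pics/m11.png',cv2.resize(a,(800,600),interpolation=cv2.INTER_CUBIC))
cv2.imwrite('pics/m12.png',cv2.resize(b,(800,600),interpolation=cv2.INTER_CUBIC))"
```

```text
t 31.18 cab [-0.2911, 0.0277, 0.47] yaw 181.8 tilt [ 0.439 -0.026 -0.898] F [ 0.1  1.5 -0.4] gap -0.0 q [-0.22 -0.43 -0.21  1.34  0.07 -0.15]
```

View pics/m11.png

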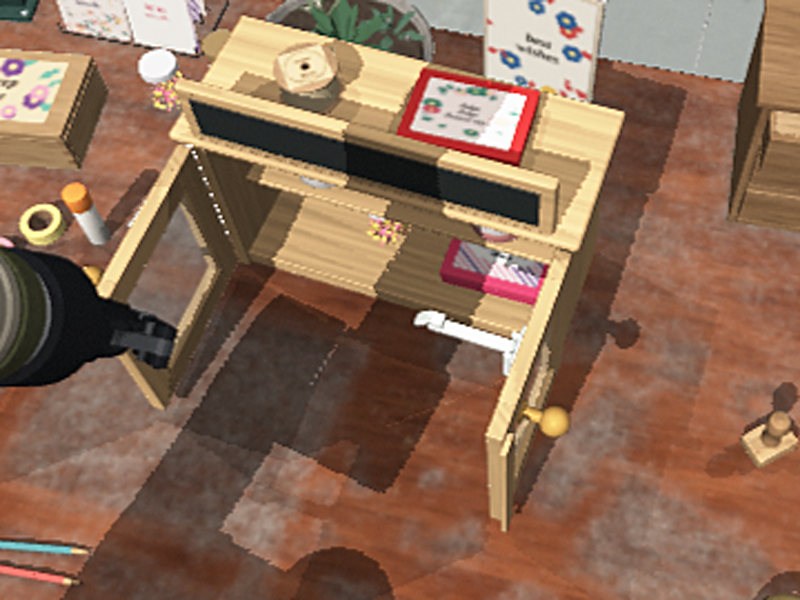

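```bash
python3 -c "
from h import *
for U,z in[((166,404),.024),((238,268),.024),((110,298),.247),((192,150),.247),((505,527),.024),((492,437),.247),((515,440),.247)]:
    q=tocab(ray('side',np.array(U)/2.2222+[60,100],z));print(U,q.round(3))
q=tocab(ray('side',np.array((770,452))/2.2222+[60,100],0));print('stamp',cab(POSE,[q[0],q[1],0]).round(3))
"
```

```text
(166, 404) [-0.202  0.185]
(238, 268) [-0.023  0.186]
(110, 298) [-0.192  0.181]
(192, 150) [-0.017  0.187]
(505, 527) [-0.213 -0.207]
(492, 437) [-0.208 -0.194]
(515, 440) [-0.204 -0.214]
stamp [ 0.578 -0.476  0.   ]
```

```bash
python3 -c "
from h import *
from workcell import env
where();env.hand_in()"
```

```text
t 31.27 cab [-0.2912, 0.0279, 0.4655] yaw 181.8 tilt [ 0.432 -0.024 -0.901] F [ 0.5 -0.3 -1.2] gap 0.0002 q [-0.22 -0.43 -0.21  1.34  0.07 -0.15]
the job is handed in; nothing more can be done
```

Both doors are standing open about square to the cabinet's front, right door first, and I handed the job in at 31 s of the 70 s allowed.

**Right door:** I pulled it by its knob to the latch stop at about 0.47 rad. With the tool straight down I could not press the hook: the gripper touched the header at about 6 N, and then met something stiff beside the hook at about 25 N, probably the latch housing. Moves can't tilt the tool directly, so I ran the arm against its joint limits high up, clear of the cabinet, until the tool leaned back about 26°. I then pressed the hook down about 10 mm, drew the door clear of the latch and swept it open.

**Left door:** I pulled it by its knob, then swept it open from the inside.

**Last checks (side camera, pixels converted to positions):**
- The right door stands at about 1.60 rad and the left at about 1.55–1.57 rad.
- The stamp is where it was at the start.
- The goods I could see in the cabinet look undisturbed. The two candles are largely hidden by the cornice, so I only judged them by eye.
- The arm is clear of everything, with wrist force near zero.
- The highest wrist force I read between moves was about 27 N, during the failed straight-down press. I did not check the peaks within moves.

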